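# Put the paint-room tins back in their drip trays

### The arm

A 6-joint arm with a two-finger parallel gripper is mounted at the origin on the work surface. World frame = base frame: x ahead of the robot, y to its left, z up, the work surface at z = 0. Lengths are in m, angles in rad, forces in N, time in s.
With the tool pointing down it reaches from about 0.35 to 0.775 m from the base axis. Payload 7.3 kg.
Tool frame: the origin (TCP) lies at the very end of the fingers, on their centre line; the grasp point (between the pads) lies 19 mm behind it; z points along the fingers, y is the direction in which the jaws open and shut (so a half turn about z gives the same grasp; the last joint's range is limited). The gripper opens to 92 mm and grips with 3 to 60 N. Pads are 19 mm wide; open, the fingers measure 130 mm over their backs; the gripper's body (75 mm by 190 mm) begins 47 mm behind the grasp point.
Start: joints at [-0.146, 0.342, 1.524, -0, 1.275, -0.146], TCP at [0.525, 0, 0.227] pointing down, gripper open.
Joint ranges: [-2.53, 2.53], [-0.77, 2.02], [0.04, 2.7], [-1, 4.14], [0.28, 2.66], [-3.11, 3.11]. Speed limits (rad/s): [2.57, 2.57, 3.14, 3.14, 3.14, 3.14].

### API

Orientations are given as [roll, pitch, yaw] about the fixed x, y, z axes, in that order (R = Rz(yaw) Ry(pitch) Rx(roll)).
In Python, from cell import robot gives the robot as it stands.
- The arm moves only by the tool apply_moves, never from a script. Its argument "plan" is a list of rows, each an object of numbers: "tx", "ty", "tz": the shift along the tool's x, y, z in m; "yaw": the turn about the tool's z in rad; "grip": the opening, from -1 (shut) to 1 (fully open), so that 0 is half open. In form: [{"tx": .., "ty": .., "tz": .., "yaw": .., "grip": ..}, ...]. A call has 1 to 8 rows; each row is the pose to reach, as a shift and turn from the pose commanded when the call began, along the tool's axes at that moment; what a row does not reach only later rows make up. A row lasts 1/8 s, in which the tool goes at most 62.5 mm and 10.7 degrees, less where a joint would pass 70% of its speed; a pose out of reach is approached as far as the arm can. A call with a gripper value outside its range is refused whole. The fingers move at their own pace and stop on an object; "force" is the grip in N (left out, the last holds). Time passes only in rows, so rows that repeat a pose let the fingers close. It gives the time, the measured TCP pose, the force and the opening at its end, in the units of the state.
- robot.observe(): the state, without advancing time (a new reading comes with each control period).
- robot.read_camera(name): name is "scene" or "side" or "wrist"; returns (picture, depth): 420x560x3 uint8, red, green, blue; 420x560 float32, m along the optical axis (not along the pixel's ray), 0 where there is no reading.
- robot.get_calibration(name): a dict with "camera_matrix" (3x3 intrinsics, pixels), "R" (3x3) and "t" (3): a world point X has camera coordinates R X + t. Camera axes: x right, y down, z forward; pixel columns grow to the right and rows downward; lengths in m; the calibration is good to about 2 mm. A picture is of the moment at which its call begins: read the wrist's pose just before it. get_calibration takes no time and is no camera call; for the wrist camera it gives the pose at the moment of the call.
- robot.hand_in(): hands the job in, once; it reports no verdict.
Trained networks look in the newest picture that a camera, given by its name, has taken for a name from the list of things; names that differ only in an ending like _2 or _b are one class to them, and where a whole thing is asked for, a point or a joint stands for the part that bears it (a point fixed in the world has none). Each returns a list of dicts, best first, with "confidence" (0 to 1); they miss things now and then, are a little off and sometimes report something else, mostly with a low value. They report only what shows in the picture. A call takes as long as a camera call. They do not tell look-alikes from the thing itself.
- robot.outline_of(label, camera): "region" (420x560 bool, what is visible of it) and "pixel" ([row, column] in pixels, amid what is visible of it).
- robot.tip_of(label, camera): "pixel" ([row, column] in pixels: a listed point, or the origin of a listed thing).
The state is a dict: "time": time; "qpos": joint angles; "qvel": joint speeds; "joint_efforts": joint torques, N m; "tool_pos": TCP position; "tool_rot": TCP orientation; "contact_force": force on the tool from outside, world axes, zero at the start; "torque": the same for the moment, N m; "opening": finger opening in m.
Only numpy, scipy, OpenCV 4.12 (cv2) and the standard library are available. Lean on these libraries where they do the work, as an engineer would, in place of code of your own. Each camera call takes 0.05 s, during which the arm holds its last target.

### The job

Stand each of the four tins in the black drip tray that matches its outline: the large round tin in the large round tray, the small round one in the small round tray, the square one in the square tray and the oblong can in the oblong tray, each flat on its tray's floor within the rim. Keep the tins upright throughout and set them down gently without dropping them, in any order; leave the white mixing cup and the spray gun on its stand where they are.

Things in the scene. Friction and masses are not known exactly. Their poses are not given: they have to be found in the camera images.
- paint_tin: The large round tin: bare tinplate, blank paper label, flat press-in metal lid; 60 mm diameter, 81 mm high, about 0.3 kg. Origin at the centre of its underside, z up. Loose. 
- hardener_tin: The small round tin: bare tinplate, blank paper label, 42 mm diameter and 56 mm high, with a black screw cap (24 mm diameter) in the middle of its top reaching 68 mm; about 0.12 kg. Origin at the centre of its underside, z up. Loose. 
- square_tin: The square tin: bare tinplate, blank paper label, 46 x 46 mm in plan (sides along its x and y), 64 mm high, with a black screw cap (24 mm diameter) in the middle of its top reaching 78 mm; about 0.2 kg. Origin at the centre of its underside, z up. Loose. 
- flat_can: The oblong can: bare tinplate, blank paper label, 42 mm along its x, 84 mm along its y, 70 mm high, with a black screw cap (24 mm diameter) 24 mm off centre towards its +y, reaching 84 mm; about 0.3 kg. Either way round in its tray is fine. Origin at the centre of its underside, z up. Loose. 
- paint_tray: The large round drip tray, black plastic: 86 mm outside, 78 mm inside diameter; for the large round tin. Fixed to the bench; 3 mm thick floor, rim 4 mm thick and 9 mm high over the bench. Origin at the centre of its underside, z up. 
- hardener_tray: The small round drip tray, black plastic: 68 mm outside, 60 mm inside diameter; for the small round tin. Fixed to the bench; 3 mm thick floor, rim 4 mm thick and 9 mm high over the bench. Origin at the centre of its underside, z up. 
- square_tray: The square drip tray, black plastic: 72 x 72 mm outside, 64 x 64 mm inside, sides along its x and y; for the square tin. Fixed to the bench; 3 mm thick floor, rim 4 mm thick and 9 mm high over the bench. Origin at the centre of its underside, z up. 
- flat_tray: The oblong drip tray, black plastic: 68 mm along its x and 110 mm along its y outside, 60 x 102 mm inside; for the oblong can. Fixed to the bench; 3 mm thick floor, rim 4 mm thick and 9 mm high over the bench. Origin at the centre of its underside, z up. 
- mixing_cup: An empty open white plastic mixing cup, 72 mm across the rim, 80 mm high, light; stands among the tins and trays. Not part of the job. Origin at the centre of its underside, z up. Loose.
- gun_stand: A blue spray gun with a black cup on a steel stand, 130 x 110 mm at the foot, 270 mm high in all, at the right-hand edge of the work. Not part of the job. Origin at the centre of its underside, z up. Loose.
Not all that is in view belongs to the job. Leave any brown look-alike of the flat_can alone. Leave any orange look-alike of the mixing_cup alone.

How it is judged:
At the end, for the whole second after the job is handed in: Each tin stands upright (within 0.06 rad), flat on the floor of its own matching tray (underside less than 6 mm above the tray's underside, centre within 14 mm of the tray's), released and at rest; the mixing cup and gun stand are upright and within 20 mm of where they stood (horizontal distance between paint_tin and paint_tray below 0.014 m and z of paint_tin in the frame of paint_tray below 0.006 m and angle between each of paint_tin, hardener_tin, square_tin, flat_can's own z axis and vertical below 0.06 rad and linear speed of each of paint_tin, hardener_tin, square_tin, flat_can below 0.02 m/s and angular speed of each of paint_tin, hardener_tin, square_tin, flat_can below 0.2 rad/s and horizontal distance between hardener_tin and hardener_tray below 0.014 m and z of hardener_tin in the frame of hardener_tray below 0.006 m and horizontal distance between square_tin and square_tray below 0.014 m and z of square_tin in the frame of square_tray below 0.006 m and horizontal distance between flat_can and flat_tray below 0.014 m and z of flat_can in the frame of flat_tray below 0.006 m and distance of each of mixing_cup, gun_stand from where it was at the start of the episode below 0.02 m and angle between each of mixing_cup, gun_stand's own z axis and vertical below 0.15 rad); the robot touches nothing.
It fails at once if A tin was tipped (more than about 30 degrees off upright) (angle between any of paint_tin, hardener_tin, square_tin, flat_can's own z axis and vertical above 0.52 rad).
It fails at once if A tin was dropped: let go and falling (or thrown) at over 0.5 m/s, that is, from more than about 13 mm ((linear speed of paint_tin above 0.5 m/s and contact force between paint_tin and the fingers below 0.05 N) or (linear speed of hardener_tin above 0.5 m/s and contact force between hardener_tin and the fingers below 0.05 N) or (linear speed of square_tin above 0.5 m/s and contact force between square_tin and the fingers below 0.05 N) or (linear speed of flat_can above 0.5 m/s and contact force between flat_can and the fingers below 0.05 N)).
It fails at once if A tin was slammed into a tray (over 60 N between them) (contact force between any of paint_tin, hardener_tin, square_tin, flat_can and paint_tray above 60 N or contact force between any of paint_tin, hardener_tin, square_tin, flat_can and hardener_tray above 60 N or contact force between any of paint_tin, hardener_tin, square_tin, flat_can and square_tray above 60 N or contact force between any of paint_tin, hardener_tin, square_tin, flat_can and flat_tray above 60 N).
It fails at once if The mixing cup or the spray gun's stand was shifted by more than 20 mm or knocked over (distance of any of mixing_cup, gun_stand from where it was at the start of the episode above 0.02 m or angle between any of mixing_cup, gun_stand's own z axis and vertical above 0.3 rad).
It also fails if it takes over 106 s, if anything falls off the work surface, if the arm or the gripper's body presses on something with over 40 N, if the wrist force passes 120 N, or if a joint passes its speed limit or range.

## Working session

There is one attempt and no reset: what is moved stays moved. The work goes in short steps, Python scripts to look and compute and a tool call to move; the robot and the scene stay as the last step left them, time stands still between calls to the robot, and variables do not carry over. Pictures are saved under pics/ and viewed, and the job is handed in when it is done.

Besides the shell and the picture viewer there is one more tool, called after "Call:" as name([rows], argument=value, ...), one row to a line, values as JSON. apply_moves: Moves the arm, as the interface text tells. Its arguments: {"type":"object","properties":{"plan":{"type":"array","items":{"type":"object","properties":{"tx":{"type":"number"},"ty":{"type":"number"},"tz":{"type":"number"},"yaw":{"type":"number"},"grip":{"type":"number"}}}},"force":{"type":"number"}},"required":["plan"]}

```bash
mkdir -p pics; ls; python3 - <<'E'
from cell import robot
import cv2,numpy as np
print(robot.observe())
for c in ["scene","side","wrist"]:
    p,d=robot.read_camera(c); cv2.imwrite(f"pics/{c}0.png",p[:,:,::-1]); np.savez(f"/tmp/{c}0.npz",p=p,d=d,**robot.get_calibration(c))
    k=robot.get_calibration(c);print(c,k["R"].round(3).tolist(),k["t"].round(3),k["camera_matrix"].round(1).tolist())
E
```

```text
pics
{'time': 0.0, 'qpos': array([-1.45997670e-01,  3.42727792e-01,  1.52499639e+00, -1.08805449e-05,
        1.27539034e+00, -1.46011149e-01]), 'qvel': array([ 9.61883216e-04,  1.48778133e-04,  9.72853520e-05, -2.65231773e-03,
        1.82234671e-03, -8.41791258e-04]), 'joint_efforts': array([ 7.61924657e-04, -4.31245601e+01, -2.44219762e+01,  7.17750052e-02,
        5.59406646e-02, -1.04314388e-04]), 'tool_pos': array([5.24604248e-01, 7.83280427e-05, 2.26049528e-01]), 'tool_rot': array([-3.14008547e+00, -2.11127092e-04,  1.57081282e+00]), 'contact_force': array([-0.34797047, -0.2971313 , -0.06172024]), 'torque': array([ 0.00747247, -0.01323078,  0.01349675]), 'opening': 0.09164752282546791}
scene [[-0.9, 0.436, 0.02], [0.269, 0.591, -0.76], [-0.343, -0.679, -0.649]] [ 0.508 -0.022  1.469] [[460.2, 0.0, 288.0], [0.0, 460.2, 205.9], [0.0, 0.0, 1.0]]
side [[0.684, -0.73, 0.004], [-0.552, -0.521, -0.652], [0.477, 0.444, -0.759]] [-0.408  0.234  1.159] [[488.1, 0.0, 279.5], [0.0, 488.1, 208.9], [0.0, 0.0, 1.0]]
wrist [[1.0, -0.0, -0.001], [-0.0, -0.951, 0.309], [-0.001, -0.309, -0.951]] [-0.524 -0.04   0.392] [[330.4, 0.0, 282.7], [0.0, 330.4, 214.0], [0.0, 0.0, 1.0]]
```

View pics/scene0.png

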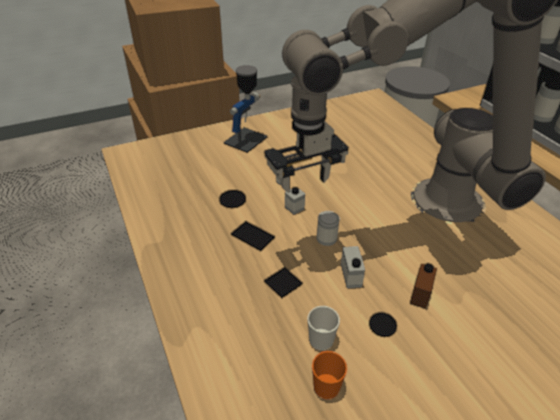

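View pics/side0.png

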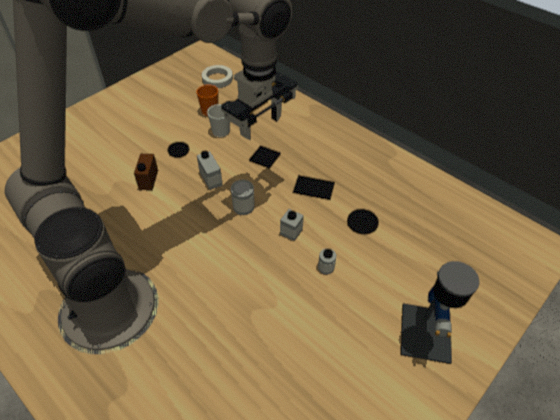

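View pics/wrist0.png

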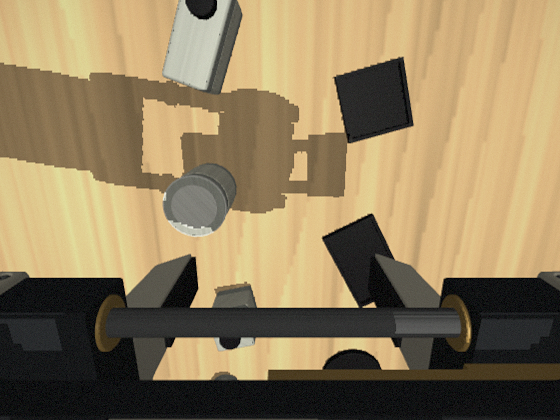

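The scene shows the large tin (row 228, col 328), the oblong can (265, 352), the square tin (198, 295), and four trays. It also shows a brown can (285, 425) and an orange cup (375, 328), which are look-alikes. The side view adds the small tin at (262, 327), near the gun. Next I'll run the networks with depth.

```bash
cat > h.py <<'E'
from cell import robot
import cv2,numpy as np
def cloud(d,k,m=None):
    K=k["camera_matrix"];R=k["R"];t=k["t"]
    ok=d>0
    if m is not None: ok&=m
    r,c=np.nonzero(ok);z=d[r,c]
    P=np.stack([(c-K[0,2])/K[0,0]*z,(r-K[1,2])/K[1,1]*z,z],1)
    return (P-t)@R
E
python3 - <<'E'
from h import *
for c in ["scene","side"]:
    p,d=robot.read_camera(c);k=robot.get_calibration(c)
    for l in ["paint_tin","hardener_tin","square_tin","flat_can","paint_tray","hardener_tray","square_tray","flat_tray","mixing_cup","gun_stand"]:
        for o in robot.outline_of(l,c)[:3]:
            if o["confidence"]<.3: continue
            m=o["region"].astype(np.uint8)
            P=cloud(d,k,m>0)
            if len(P)<10: continue
            zt=np.percentile(P[:,2],97)
            s=f"{c} {l} conf {o['confidence']:.2f} pix {np.round(o['pixel'])} n{len(P)} ztop {zt:.3f} mean {P.mean(0).round(3)}"
            if 'tray' in l: Q=P
            else:
                hh={"paint_tin":.081,"hardener_tin":.056,"square_tin":.064,"flat_can":.070}.get(l,zt)
                Q=P[abs(P[:,2]-hh)<.004]
            if len(Q)>5:
                r=cv2.minAreaRect((Q[:,:2]*1000).astype(np.float32))
                s+=f" rect {np.round(r[0],1)} {np.round(r[1],1)} {r[2]:.1f} n{len(Q)}"
            print(s)
print(robot.observe()["time"])
E
```

```text
scene paint_tin conf 0.88 pix [227. 326.] n692 ztop 0.082 mean [0.447 0.004 0.055] rect [440.6  -6.2] [63.5 58.6] 35.9 n253
scene square_tin conf 0.74 pix [203. 295.] n487 ztop 0.079 mean [ 0.471 -0.153  0.044] rect [ 468. -162.] [47.5 46. ] 12.5 n97
scene flat_can conf 0.87 pix [266. 353.] n864 ztop 0.083 mean [0.46  0.155 0.05 ] rect [451.8 143.3] [85.6 42.3] 70.1 n323
scene flat_can conf 0.72 pix [284. 426.] n798 ztop 0.084 mean [0.337 0.283 0.056] rect [323.1 271.6] [86.4 41.7] 41.4 n378
scene paint_tray conf 0.58 pix [199. 230.] n369 ztop 0.011 mean [ 0.622 -0.285  0.004] rect [ 624.  -281.6] [87.7 78.2] 76.7 n369
scene hardener_tray conf 0.73 pix [323. 381.] n586 ztop 0.010 mean [0.464 0.307 0.004] rect [465.7 306.6] [66.2 70.2] 21.6 n586
scene square_tray conf 0.71 pix [277. 283.] n708 ztop 0.010 mean [0.623 0.09  0.004] rect [621.8  86.4] [81.7 81.9] 17.2 n708
scene flat_tray conf 0.79 pix [233. 253.] n761 ztop 0.011 mean [ 0.628 -0.103  0.004] rect [ 627.7 -106.8] [ 80.4 119.3] 28.2 n761
scene mixing_cup conf 0.79 pix [373. 324.] n1300 ztop 0.080 mean [0.659 0.382 0.045] rec
[... 1486 characters left out ...]
3 mean [ 0.631 -0.102  0.006] rect [634.6 -99.8] [ 86.2 115.6] 28.2 n776
side flat_tray conf 0.36 pix [169. 212.] n646 ztop 0.085 mean [0.441 0.128 0.053] rect [470.2 170.5] [160.3  61. ] 70.2 n646
side mixing_cup conf 0.72 pix [ 96. 209.] n472 ztop 0.083 mean [0.658 0.384 0.059] rect [660.9 383.8] [69.5 70. ] 25.7 n56
side mixing_cup conf 0.63 pix [122. 219.] n527 ztop 0.082 mean [0.604 0.271 0.054] rect [605.4 284. ] [74.1 45.4] 58.7 n39
side gun_stand conf 0.74 pix [313. 437.] n4455 ztop 0.273 mean [ 0.438 -0.592  0.122] rect [ 439.6 -596.7] [72.6 71.4] 35.3 n1036
side gun_stand conf 0.67 pix [151. 176.] n294 ztop 0.013 mean [0.464 0.308 0.006] rect [463.4 305.1] [65.9 64.1] 82.6 n58
1.25
```

```bash
cat >> h.py <<'E'
T={"paint_tray":(.625,-.282),"hardener_tray":(.464,.307),"square_tray":(.623,.09),"flat_tray":(.629,-.103)}
def trays(cams):
    for c in cams:
        p,d=robot.read_camera(c);k=robot.get_calibration(c)
        ok=d>0;P=cloud(d,k);img=np.full(d.shape,9.);img[ok]=p[ok].max(1)
        v=p[ok].max(1)
        for n,(x,y) in T.items():
            m=(np.hypot(P[:,0]-x,P[:,1]-y)<.08)&(P[:,2]<.02)&(v<50)
            Q=(P[m][:,:2]*1000).astype(np.float32)
            if len(Q)<50: continue
            r=cv2.minAreaRect(Q);e=cv2.minEnclosingCircle(Q)
            print(c,n,len(Q),"mean",Q.mean(0).round(1),"rect",np.round(r[0],1),np.round(r[1],1),round(r[2],1),"circ",np.round(e[0],1),round(e[1],1))
E
python3 - <<'E'
from h import *
trays(["scene","side","wrist"])
p=np.load("/tmp/side0.npz")["p"][:,:,::-1]
cv2.imwrite("pics/crop1.png",cv2.resize(p[130:280,130:380],None,fx=3,fy=3,interpolation=cv2.INTER_CUBIC))
E
```

```text
scene paint_tray 333 mean [ 623.  -280.9] rect [ 623.3 -281.5] [84.4 75.4] 68.7 circ [ 622.3 -281. ] 43.1
scene hardener_tray 476 mean [463.  308.8] rect [463.7 308.8] [65.9 58.8] 54.4 circ [465.1 308.2] 33.9
scene square_tray 569 mean [623.4  91.6] rect [624.9  91.9] [71.4 71.1] 16.5 circ [625.  92.] 48.1
scene flat_tray 607 mean [ 628.6 -100.7] rect [ 629.9 -101.4] [ 70.6 108.8] 28.5 circ [ 632.1 -100.3] 61.8
side paint_tray 575 mean [ 623.3 -283.3] rect [ 622.5 -283.8] [84.3 78.5] 36.6 circ [ 622.  -283.2] 43.0
side hardener_tray 236 mean [462.9 305.9] rect [462.  303.8] [66.4 61.1] 47.8 circ [461.7 304.6] 35.7
side square_tray 373 mean [623.4  88.4] rect [622.9  87.9] [75.8 70.5] 14.0 circ [623.9  87.8] 47.3
side flat_tray 627 mean [ 629.1 -103.6] rect [ 628.6 -103.9] [ 71.6 105.8] 28.0 circ [ 629.1 -102.4] 61.2
wrist paint_tray 850 mean [ 621.3 -257.6] rect [ 621.3 -257. ] [80.1 34.3] 1.6 circ [ 621.6 -269.6] 40.1
wrist square_tray 4610 mean [623.3  89.9] rect [622.4  88.8] [72.2 70.6] 15.5 circ [621.8  88.9] 49.6
wrist flat_tray 3081 mean [617.4 -93.5] rect [ 627.6 -103.2] [ 66.4 109.8] 28.2 circ [ 627.7 -103.4] 63.5
```

View pics/crop1.png

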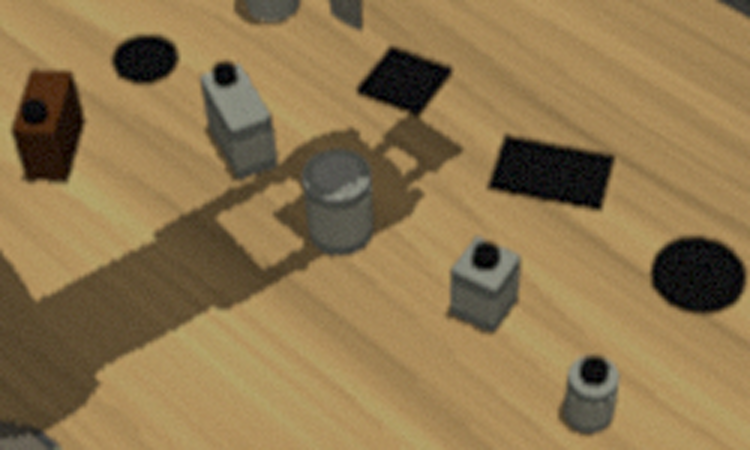

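The grey oblong can at side (167, 210) is the bare tinplate one. The brown one at (172, 144) is the look-alike. The crop confirms this, so I'll go to the grey can first.

Call:
apply_moves([
  {"tx": 0.035,"ty": -0.018,"tz": 0.02,"yaw": 0.1,"grip": 1},
  {"tx": 0.071,"ty": -0.037,"tz": 0.05,"yaw": 0.2,"grip": 1},
  {"tx": 0.106,"ty": -0.055,"tz": 0.08,"yaw": 0.3,"grip": 1},
  {"tx": 0.1415,"ty": -0.0735,"tz": 0.106,"yaw": 0.339,"grip": 1},
  {"tx": 0.1415,"ty": -0.0735,"tz": 0.106,"yaw": 0.339,"grip": 1},
  {"tx": 0.1415,"ty": -0.0735,"tz": 0.106,"yaw": 0.339,"grip": 1},
])

```text
time: 2.15
tool_pos: [0.4523, 0.1414, 0.1212]
tool_rot: [3.14, -0.0, 1.233]
contact_force: [0.6, 0.5, 0.4]
opening: 0.092
```

```bash
python3 - <<'E'
from h import *
p,d=robot.read_camera("wrist");cv2.imwrite("pics/w1.png",p[:,:,::-1]);print(robot.observe()["tool_pos"],robot.observe()["tool_rot"])
E
```

```text
[0.45263202 0.14108371 0.12145768] [ 3.13974193e+00 -6.74576404e-04  1.23173745e+00]
```

View pics/w1.png

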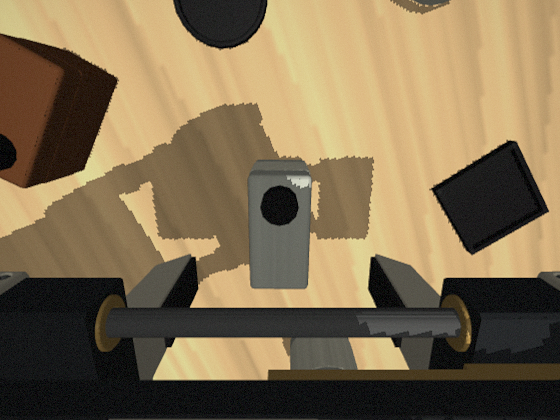

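The can sits squarely between the jaws at col ~279. Going down and closing.

Call:
apply_moves([
  {"tz": 0.03,"grip": 1},
  {"tz": 0.06,"grip": 1},
  {"tz": 0.08,"grip": 1},
  {"tz": 0.091,"grip": 1},
  {"tz": 0.091,"grip": 1},
  {"tz": 0.091,"grip": -0.3},
  {"tz": 0.091,"grip": -0.3},
  {"tz": 0.091,"grip": -0.3},
], force=25)

```text
schema error: expected keys tx, ty, tz, yaw, grip
```

Call:
apply_moves([
  {"grip": -0.3},
  {"grip": -0.3},
  {"grip": -0.3},
])

```text
schema error: expected keys tx, ty, tz, yaw, grip
```

Call:
apply_moves([
  {"tx": 0,"ty": 0,"tz": 0.03,"yaw": 0,"grip": 1},
  {"tx": 0,"ty": 0,"tz": 0.06,"yaw": 0,"grip": 1},
  {"tx": 0,"ty": 0,"tz": 0.08,"yaw": 0,"grip": 1},
  {"tx": 0,"ty": 0,"tz": 0.091,"yaw": 0,"grip": 1},
  {"tx": 0,"ty": 0,"tz": 0.091,"yaw": 0,"grip": 1},
  {"tx": 0,"ty": 0,"tz": 0.091,"yaw": 0,"grip": -0.4},
  {"tx": 0,"ty": 0,"tz": 0.091,"yaw": 0,"grip": -0.4},
  {"tx": 0,"ty": 0,"tz": 0.091,"yaw": 0,"grip": -0.4},
], force=25)

```text
time: 3.2
tool_pos: [0.4518, 0.1416, 0.0302]
tool_rot: [3.141, -0.0, 1.232]
contact_force: [0.2, 0.4, 0.1]
opening: 0.0664
```

Call:
apply_moves([
  {"tx": 0,"ty": 0,"tz": 0,"yaw": 0,"grip": -0.4},
  {"tx": 0,"ty": 0,"tz": 0,"yaw": 0,"grip": -0.4},
  {"tx": 0,"ty": 0,"tz": 0,"yaw": 0,"grip": -0.4},
])

```text
time: 3.58
tool_pos: [0.4512, 0.1416, 0.0297]
tool_rot: [-3.141, 0.0, 1.232]
contact_force: [-1.5, 0.1, 1.3]
opening: 0.0417
```

Call:
apply_moves([
  {"tx": 0,"ty": 0,"tz": -0.02,"yaw": 0,"grip": -0.4},
  {"tx": 0,"ty": 0,"tz": -0.06,"yaw": 0,"grip": -0.4},
  {"tx": -0.01,"ty": 0.015,"tz": -0.1,"yaw": -0.05,"grip": -0.4},
  {"tx": -0.03,"ty": 0.044,"tz": -0.12,"yaw": -0.15,"grip": -0.4},
  {"tx": -0.06,"ty": 0.087,"tz": -0.12,"yaw": -0.3,"grip": -0.4},
  {"tx": -0.09,"ty": 0.131,"tz": -0.12,"yaw": -0.45,"grip": -0.4},
  {"tx": -0.12,"ty": 0.174,"tz": -0.12,"yaw": -0.6,"grip": -0.4},
  {"tx": -0.15,"ty": 0.218,"tz": -0.12,"yaw": -0.75,"grip": -0.4},
])

```text
time: 4.58
tool_pos: [0.6076, -0.0738, 0.1489]
tool_rot: [-3.14, -0.001, 1.987]
contact_force: [1.0, 0.2, -3.1]
opening: 0.0418
```

```bash
cat >> h.py <<'E'
def to(x,y,psi_deg=None,z=None):
    s=robot.observe();p=s["tool_pos"];a=s["tool_rot"][2]
    dx,dy=x-p[0],y-p[1]
    print("pos",p.round(4),"psi",np.degrees(a).round(2),"open",round(s["opening"],4),"F",s["contact_force"].round(1))
    print("tx %.4f ty %.4f"%(np.cos(a)*dx+np.sin(a)*dy,np.sin(a)*dx-np.cos(a)*dy), "tz %.4f"%(p[2]-z) if z is not None else "", "yaw %.3f"%(-((np.radians(psi_deg)-a+np.pi/2)%np.pi-np.pi/2)) if psi_deg is not None else "")
E
python3 -c "
from h import *
to(.629,-.103,118.2,.08)"
```

```text
pos [ 0.6076 -0.0738  0.1489] psi 113.83 open 0.0418 F [ 1.   0.2 -3.1]
tx -0.0354 ty 0.0078 tz 0.0689 yaw -0.076
```

Call:
apply_moves([
  {"tx": -0.018,"ty": 0.004,"tz": 0.02,"yaw": -0.04,"grip": -0.4},
  {"tx": -0.035,"ty": 0.008,"tz": 0.05,"yaw": -0.08,"grip": -0.4},
  {"tx": -0.035,"ty": 0.008,"tz": 0.07,"yaw": -0.08,"grip": -0.4},
  {"tx": -0.035,"ty": 0.008,"tz": 0.075,"yaw": -0.08,"grip": -0.4},
  {"tx": -0.035,"ty": 0.008,"tz": 0.075,"yaw": -0.08,"grip": -0.4},
  {"tx": -0.035,"ty": 0.008,"tz": 0.075,"yaw": -0.08,"grip": -0.4},
])

```text
time: 5.32
tool_pos: [0.6291, -0.1012, 0.0759]
tool_rot: [3.14, 0.001, 2.062]
contact_force: [0.5, -0.0, -4.0]
opening: 0.0421
```

```bash
python3 -c "
from h import *
to(.629,-.103,118.2,.036)
for c in ['scene','side','wrist']:
    p,d=robot.read_camera(c); cv2.imwrite(f'pics/{c}2.png',p[:,:,::-1])
    k=robot.get_calibration(c);o=robot.outline_of('flat_can',c)
    for q in o[:3]:
        P=cloud(d,k,q['region']);print(c,q['confidence'],np.round(q['pixel']),P.mean(0).round(3),np.percentile(P[:,2],[2,98]).round(3))
a=np.hstack([cv2.imread('pics/side2.png')[100:310,180:420],cv2.imread('pics/scene2.png')[150:360,150:390]])
cv2.imwrite('pics/c2.png',cv2.resize(a,None,fx=1.6,fy=1.6))
"
```

```text
pos [ 0.6291 -0.1012  0.0759] psi 118.15 open 0.0421 F [ 0.5 -0.  -4. ]
tx -0.0015 ty -0.0009 tz 0.0399 yaw -0.001
scene 0.96 [219. 259.] [ 0.627 -0.072  0.09 ] [0.05  0.131]
scene 0.71 [286. 424.] [0.336 0.283 0.056] [0.003 0.084]
side 0.68 [173. 143.] [0.315 0.255 0.053] [0.006 0.085]
side 0.6 [312. 440.] [ 0.442 -0.591  0.119] [0.002 0.273]
side 0.52 [172. 319.] [ 0.622 -0.118  0.078] [0.001 0.165]
wrist 0.67 [259. 284.] [ 0.617 -0.083  0.114] [0.063 0.131]
```

View pics/c2.png

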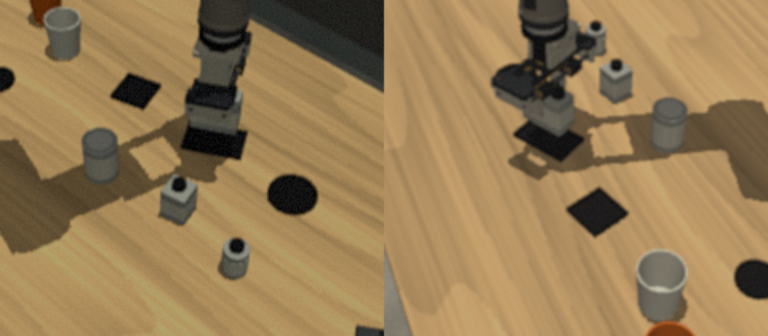

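View pics/wrist2.png

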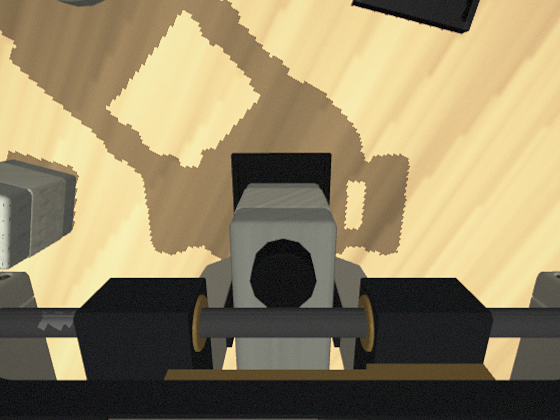

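The can hangs upright and parallel over the oblong tray: in the wrist view the tray spans cols 233–331 and the can 231–335. I'll lower it slowly.

Call:
apply_moves([
  {"tx": -0.001,"ty": -0.001,"tz": 0.015,"yaw": 0,"grip": -0.4},
  {"tx": -0.0015,"ty": -0.001,"tz": 0.028,"yaw": 0,"grip": -0.4},
  {"tx": -0.0015,"ty": -0.001,"tz": 0.034,"yaw": 0,"grip": -0.4},
  {"tx": -0.0015,"ty": -0.001,"tz": 0.038,"yaw": 0,"grip": -0.4},
  {"tx": -0.0015,"ty": -0.001,"tz": 0.04,"yaw": 0,"grip": -0.4},
  {"tx": -0.0015,"ty": -0.001,"tz": 0.042,"yaw": 0,"grip": -0.4},
  {"tx": -0.0015,"ty": -0.001,"tz": 0.0425,"yaw": 0,"grip": -0.4},
  {"tx": -0.0015,"ty": -0.001,"tz": 0.0425,"yaw": 0,"grip": -0.4},
])

```text
time: 6.62
tool_pos: [0.6287, -0.1032, 0.0328]
tool_rot: [3.141, 0.001, 2.062]
contact_force: [-0.0, 0.3, -0.8]
opening: 0.0416
```

Call:
apply_moves([
  {"tx": 0,"ty": 0,"tz": 0,"yaw": 0,"grip": 0.2},
  {"tx": 0,"ty": 0,"tz": 0,"yaw": 0,"grip": 0.6},
  {"tx": 0,"ty": 0,"tz": 0,"yaw": 0,"grip": 0.6},
  {"tx": 0,"ty": 0,"tz": 0,"yaw": 0,"grip": 0.6},
  {"tx": 0,"ty": 0,"tz": -0.03,"yaw": 0,"grip": 0.6},
  {"tx": 0,"ty": 0,"tz": -0.08,"yaw": 0,"grip": 1},
  {"tx": 0,"ty": 0,"tz": -0.12,"yaw": 0,"grip": 1},
])

```text
time: 7.5
tool_pos: [0.6286, -0.1032, 0.1541]
tool_rot: [3.141, 0.001, 2.062]
contact_force: [-0.0, -0.6, 0.5]
opening: 0.0889
```

```bash
python3 -c "
from h import *
to(.4405,-.007,90,.115)
"
```

```text
pos [ 0.6286 -0.1032  0.1541] psi 118.13 open 0.0889 F [-0.  -0.6  0.5]
tx 0.1735 ty -0.1205 tz 0.0391 yaw 0.491
```

Call:
apply_moves([
  {"tx": 0.035,"ty": -0.024,"tz": 0,"yaw": 0.1,"grip": 1},
  {"tx": 0.07,"ty": -0.048,"tz": 0,"yaw": 0.2,"grip": 1},
  {"tx": 0.105,"ty": -0.072,"tz": 0.01,"yaw": 0.3,"grip": 1},
  {"tx": 0.14,"ty": -0.096,"tz": 0.02,"yaw": 0.4,"grip": 1},
  {"tx": 0.1735,"ty": -0.1205,"tz": 0.039,"yaw": 0.49,"grip": 1},
  {"tx": 0.1735,"ty": -0.1205,"tz": 0.039,"yaw": 0.49,"grip": 1},
  {"tx": 0.1735,"ty": -0.1205,"tz": 0.039,"yaw": 0.49,"grip": 1},
])

```text
time: 8.38
tool_pos: [0.4415, -0.0072, 0.1139]
tool_rot: [3.139, 0.0, 1.573]
contact_force: [0.0, -0.4, -0.2]
opening: 0.0918
```

```bash
python3 -c "
from h import *
to(.4405,-.007,90,.03)
p,d=robot.read_camera('wrist');cv2.imwrite('pics/w3.png',p[:,:,::-1])
for c in ['scene','side']:
    p,d=robot.read_camera(c);k=robot.get_calibration(c);P=cloud(d,k)
    Q=P[(np.hypot(P[:,0]-.44,P[:,1]+.007)<.04)&(abs(P[:,2]-.081)<.005)]
    print(c,len(Q), cv2.minEnclosingCircle((Q[:,:2]*1000).astype(np.float32)) if len(Q)>5 else '')
    if c=='side':cv2.imwrite('pics/side3.png',p[:,:,::-1])
    for q in robot.outline_of('flat_can',c)[:3]:
        P=cloud(d,k,q['region']);Q=P[abs(P[:,2]-.073)<.004]
        print(c,round(q['confidence'],2),np.round(q['pixel']),cv2.minAreaRect((Q[:,:2]*1000).astype(np.float32)) if len(Q)>9 else '',np.percentile(P[:,2],98).round(3))
"
```

```text
pos [ 0.4415 -0.0072  0.1139] psi 90.1 open 0.0918 F [ 0.  -0.4 -0.2]
tx 0.0002 ty -0.0010 tz 0.0839 yaw 0.002
scene 266 ((441.5368957519531, -8.41605281829834), 33.33908462524414)
scene 0.84 [225. 254.] ((629.5054321289062, -101.61891174316406), (44.113101959228516, 81.86853790283203), 27.167539596557617) 0.087
scene 0.61 [284. 425.] ((325.1707458496094, 273.0345458984375), (83.32837677001953, 40.872047424316406), 40.8895263671875) 0.084
side 316 ((441.21160888671875, -7.463016986846924), 33.07014846801758)
side 0.94 [174. 144.] ((321.82586669921875, 268.15521240234375), (85.89151000976562, 41.34429168701172), 41.68425750732422) 0.086
side 0.71 [177. 315.] ((628.2319946289062, -103.59687805175781), (45.65633010864258, 82.73995971679688), 28.66188621520996) 0.089
side 0.63 [196. 241.] ((431.4536437988281, -23.755840301513672), (23.179704666137695, 58.25570297241211), 61.80384826660156) 0.085
```

View pics/w3.png

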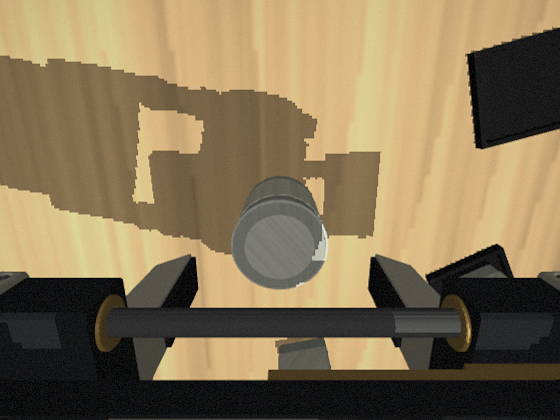

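View pics/side3.png

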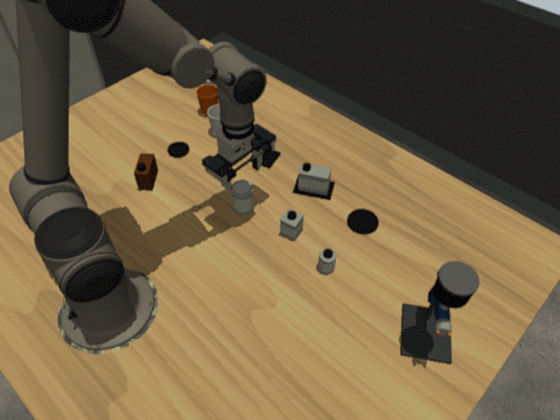

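The can stands in its tray at (629, -103) mm, upright with its top at 73 mm. The paint tin is centred in the jaws at wrist (245, 279). Grasping it next.

Call:
apply_moves([
  {"tx": 0,"ty": 0,"tz": 0.03,"yaw": 0,"grip": 1},
  {"tx": -0.001,"ty": 0,"tz": 0.06,"yaw": 0,"grip": 1},
  {"tx": -0.001,"ty": 0,"tz": 0.076,"yaw": 0,"grip": 1},
  {"tx": -0.001,"ty": 0,"tz": 0.084,"yaw": 0,"grip": 1},
  {"tx": -0.001,"ty": 0,"tz": 0.084,"yaw": 0,"grip": 0.0},
  {"tx": -0.001,"ty": 0,"tz": 0.084,"yaw": 0,"grip": 0.0},
  {"tx": -0.001,"ty": 0,"tz": 0.084,"yaw": 0,"grip": 0.0},
  {"tx": -0.001,"ty": 0,"tz": 0.084,"yaw": 0,"grip": 0.0},
], force=25)

```text
time: 9.62
tool_pos: [0.4404, -0.0079, 0.0297]
tool_rot: [3.141, 0.0, 1.572]
contact_force: [-1.3, 0.1, 3.4]
opening: 0.0596
```

Call:
apply_moves([
  {"tx": 0,"ty": 0,"tz": 0,"yaw": 0,"grip": 0.0},
  {"tx": 0,"ty": 0,"tz": 0,"yaw": 0,"grip": 0.0},
])

```text
time: 9.88
tool_pos: [0.4404, -0.008, 0.0297]
tool_rot: [3.141, 0.0, 1.572]
contact_force: [-1.4, 0.6, 6.4]
opening: 0.0597
```

```bash
python3 -c "
from h import *
to(.623,-.282,90,.15)
"
```

```text
pos [ 0.4404 -0.008   0.0297] psi 90.06 open 0.0597 F [-1.4  0.6  6.4]
tx -0.2742 ty 0.1823 tz -0.1203 yaw 0.001
```

Call:
apply_moves([
  {"tx": 0,"ty": 0,"tz": -0.02,"yaw": 0,"grip": 0.0},
  {"tx": 0,"ty": 0,"tz": -0.06,"yaw": 0,"grip": 0.0},
  {"tx": -0.01,"ty": 0.007,"tz": -0.1,"yaw": 0,"grip": 0.0},
  {"tx": -0.04,"ty": 0.027,"tz": -0.12,"yaw": 0,"grip": 0.0},
  {"tx": -0.08,"ty": 0.053,"tz": -0.12,"yaw": 0,"grip": 0.0},
  {"tx": -0.125,"ty": 0.083,"tz": -0.12,"yaw": 0,"grip": 0.0},
  {"tx": -0.17,"ty": 0.113,"tz": -0.12,"yaw": 0,"grip": 0.0},
  {"tx": -0.215,"ty": 0.143,"tz": -0.12,"yaw": 0,"grip": 0.0},
])

```text
time: 10.88
tool_pos: [0.584, -0.2241, 0.1485]
tool_rot: [-3.141, -0.001, 1.572]
contact_force: [0.4, 0.2, -1.7]
opening: 0.0598
```

Call:
apply_moves([
  {"tx": -0.03,"ty": 0.02,"tz": 0,"yaw": 0,"grip": 0.0},
  {"tx": -0.05,"ty": 0.033,"tz": 0.01,"yaw": 0,"grip": 0.0},
  {"tx": -0.059,"ty": 0.039,"tz": 0.03,"yaw": 0,"grip": 0.0},
  {"tx": -0.059,"ty": 0.039,"tz": 0.05,"yaw": 0,"grip": 0.0},
  {"tx": -0.059,"ty": 0.039,"tz": 0.07,"yaw": 0,"grip": 0.0},
  {"tx": -0.059,"ty": 0.039,"tz": 0.075,"yaw": 0,"grip": 0.0},
  {"tx": -0.059,"ty": 0.039,"tz": 0.075,"yaw": 0,"grip": 0.0},
])

```text
time: 11.75
tool_pos: [0.6223, -0.2812, 0.0737]
tool_rot: [-3.141, -0.001, 1.572]
contact_force: [0.7, 0.7, -2.0]
opening: 0.0597
```

```bash
python3 -c "
from h import *
to(.623,-.282,90,.033)
p,d=robot.read_camera('wrist');cv2.imwrite('pics/w4.png',p[:,:,::-1])
trays(['wrist'])
"
```

```text
pos [ 0.6223 -0.2812  0.0737] psi 90.08 open 0.0597 F [ 0.7  0.7 -2. ]
tx -0.0008 ty 0.0007 tz 0.0407 yaw 0.001
wrist paint_tray 4035 mean [ 622.9 -262.4] rect [ 622.9 -268.9] [56.9 84.3] 88.8 circ [ 622.7 -281.8] 42.6
wrist flat_tray 2662 mean [ 639.9 -148.3] rect [ 644.7 -138.5] [64.8 34.5] 28.4 circ [ 644.8 -138.5] 36.5
```

View pics/w4.png

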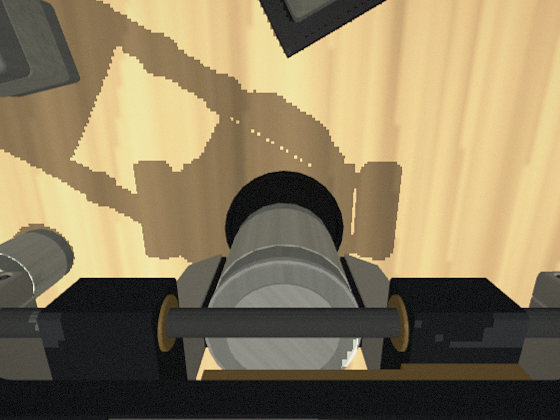

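The tin is centred over its tray (both near col 284, and the wrist circle gives 622.7, -281.8). Lowering.

Call:
apply_moves([
  {"tx": -0.001,"ty": 0.0005,"tz": 0.015,"yaw": 0,"grip": 0.0},
  {"tx": -0.001,"ty": 0.0005,"tz": 0.026,"yaw": 0,"grip": 0.0},
  {"tx": -0.001,"ty": 0.0005,"tz": 0.033,"yaw": 0,"grip": 0.0},
  {"tx": -0.001,"ty": 0.0005,"tz": 0.037,"yaw": 0,"grip": 0.0},
  {"tx": -0.001,"ty": 0.0005,"tz": 0.039,"yaw": 0,"grip": 0.0},
  {"tx": -0.001,"ty": 0.0005,"tz": 0.0405,"yaw": 0,"grip": 0.0},
  {"tx": -0.001,"ty": 0.0005,"tz": 0.0405,"yaw": 0,"grip": 0.0},
])

```text
time: 12.72
tool_pos: [0.6232, -0.2828, 0.0339]
tool_rot: [3.141, 0.0, 1.572]
contact_force: [-0.4, -0.7, -2.1]
opening: 0.0594
```

Call:
apply_moves([
  {"tx": 0,"ty": 0,"tz": 0,"yaw": 0,"grip": 0.45},
  {"tx": 0,"ty": 0,"tz": 0,"yaw": 0,"grip": 0.9},
  {"tx": 0,"ty": 0,"tz": 0,"yaw": 0,"grip": 0.9},
  {"tx": 0,"ty": 0,"tz": 0,"yaw": 0,"grip": 0.9},
  {"tx": 0,"ty": 0,"tz": -0.03,"yaw": 0,"grip": 0.9},
  {"tx": 0,"ty": 0,"tz": -0.08,"yaw": 0,"grip": 1},
  {"tx": 0,"ty": 0,"tz": -0.12,"yaw": 0,"grip": 1},
])

```text
time: 13.6
tool_pos: [0.6233, -0.2829, 0.1558]
tool_rot: [3.14, 0.001, 1.572]
contact_force: [1.4, -0.2, 0.2]
opening: 0.0919
```

```bash
python3 -c "
from h import *
to(.466,-.164,103.5,.115)
"
```

```text
pos [ 0.6233 -0.2829  0.1558] psi 90.06 open 0.0919 F [ 1.4 -0.2  0.2]
tx 0.1191 ty -0.1572 tz 0.0408 yaw -0.235
```

Call:
apply_moves([
  {"tx": 0.03,"ty": -0.039,"tz": 0,"yaw": -0.06,"grip": 1},
  {"tx": 0.06,"ty": -0.079,"tz": 0,"yaw": -0.12,"grip": 1},
  {"tx": 0.09,"ty": -0.118,"tz": 0.015,"yaw": -0.18,"grip": 1},
  {"tx": 0.119,"ty": -0.157,"tz": 0.03,"yaw": -0.235,"grip": 1},
  {"tx": 0.119,"ty": -0.157,"tz": 0.041,"yaw": -0.235,"grip": 1},
  {"tx": 0.119,"ty": -0.157,"tz": 0.041,"yaw": -0.235,"grip": 1},
])

```text
time: 14.35
tool_pos: [0.4665, -0.1642, 0.1128]
tool_rot: [3.141, 0.0, 1.806]
contact_force: [0.1, 0.0, 0.3]
opening: 0.0917
```

```bash
python3 -c "
from h import *
to(.466,-.164,103.5,.025)
p,d=robot.read_camera('wrist');cv2.imwrite('pics/w5.png',p[:,:,::-1])
k=robot.get_calibration('wrist');P=cloud(d,k)
Q=P[(np.hypot(P[:,0]-.466,P[:,1]+.164)<.045)&(abs(P[:,2]-.064)<.004)]
print(cv2.minAreaRect((Q[:,:2]*1000).astype(np.float32)))
for c in ['scene','side']:
    p,d=robot.read_camera(c);k=robot.get_calibration(c);P=cloud(d,k)
    for h,x,y in ((.064,.466,-.164),(.084,.623,-.282),(.056,.440,-.305)):
        Q=P[(np.hypot(P[:,0]-x,P[:,1]-y)<.045)&(abs(P[:,2]-h)<.004)]
        print(c,h,len(Q),cv2.minAreaRect((Q[:,:2]*1000).astype(np.float32)) if len(Q)>9 else '')
"
```

```text
pos [ 0.4665 -0.1642  0.1128] psi 103.5 open 0.0917 F [0.1 0.  0.3]
tx 0.0004 ty -0.0004 tz 0.0878 yaw 0.000
((464.51776123046875, -165.06105041503906), (46.02779006958008, 45.970279693603516), 13.147478103637695)
scene 0.064 110 ((466.96990966796875, -162.8034210205078), (45.027130126953125, 50.2978630065918), 16.849468231201172)
scene 0.084 198 ((623.9039916992188, -279.9427490234375), (62.51252365112305, 57.7498779296875), 67.9071273803711)
scene 0.056 0 
side 0.064 133 ((466.5498352050781, -165.21420288085938), (50.689308166503906, 44.97647476196289), 10.064642906188965)
side 0.084 320 ((624.25244140625, -282.1274108886719), (62.32888412475586, 61.04188919067383), 70.7940673828125)
side 0.056 121 ((441.862060546875, -303.4876708984375), (44.89866638183594, 39.10982894897461), 38.79771041870117)
```

View pics/w5.png

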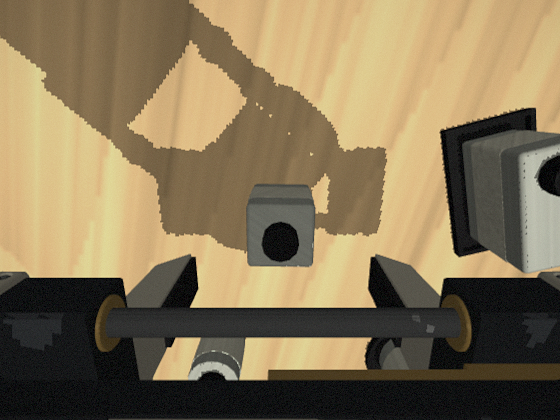

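The paint tin stands in its tray at (624, -281) with its top at 84 mm. The square tin is centred at wrist (225, 280), angle 13.1°. Grasping.

Call:
apply_moves([
  {"tx": 0,"ty": -0.001,"tz": 0.03,"yaw": 0,"grip": 1},
  {"tx": 0,"ty": -0.001,"tz": 0.06,"yaw": 0,"grip": 1},
  {"tx": 0,"ty": -0.001,"tz": 0.08,"yaw": 0,"grip": 1},
  {"tx": 0,"ty": -0.001,"tz": 0.088,"yaw": 0,"grip": 1},
  {"tx": 0,"ty": -0.001,"tz": 0.088,"yaw": 0,"grip": -0.3},
  {"tx": 0,"ty": -0.001,"tz": 0.088,"yaw": 0,"grip": -0.3},
  {"tx": 0,"ty": -0.001,"tz": 0.088,"yaw": 0,"grip": -0.3},
  {"tx": 0,"ty": -0.001,"tz": 0.088,"yaw": 0,"grip": -0.3},
], force=25)

```text
time: 15.5
tool_pos: [0.4653, -0.1643, 0.0253]
tool_rot: [3.141, 0.001, 1.807]
contact_force: [-0.4, -0.6, -0.0]
opening: 0.0564
```

Call:
apply_moves([
  {"tx": 0,"ty": 0,"tz": 0,"yaw": 0,"grip": -0.3},
  {"tx": 0,"ty": 0,"tz": 0,"yaw": 0,"grip": -0.3},
  {"tx": 0,"ty": 0,"tz": 0,"yaw": 0,"grip": -0.3},
])

```text
time: 15.88
tool_pos: [0.4651, -0.1642, 0.025]
tool_rot: [3.141, 0.0, 1.807]
contact_force: [-0.5, -0.0, 4.3]
opening: 0.0458
```

```bash
python3 -c "
from h import *
to(.623,.09,105.6,.15)
"
```

```text
pos [ 0.4651 -0.1642  0.025 ] psi 103.52 open 0.0458 F [-0.5 -0.   4.3]
tx 0.2102 ty 0.2130 tz -0.1250 yaw -0.036
```

Call:
apply_moves([
  {"tx": 0,"ty": 0,"tz": -0.02,"yaw": 0,"grip": -0.3},
  {"tx": 0,"ty": 0,"tz": -0.06,"yaw": 0,"grip": -0.3},
  {"tx": 0.01,"ty": 0.01,"tz": -0.1,"yaw": 0,"grip": -0.3},
  {"tx": 0.035,"ty": 0.035,"tz": -0.12,"yaw": 0,"grip": -0.3},
  {"tx": 0.065,"ty": 0.066,"tz": -0.12,"yaw": -0.01,"grip": -0.3},
  {"tx": 0.1,"ty": 0.101,"tz": -0.12,"yaw": -0.02,"grip": -0.3},
  {"tx": 0.135,"ty": 0.137,"tz": -0.12,"yaw": -0.036,"grip": -0.3},
  {"tx": 0.17,"ty": 0.172,"tz": -0.12,"yaw": -0.036,"grip": -0.3},
])

```text
time: 16.88
tool_pos: [0.5929, 0.0428, 0.1441]
tool_rot: [-3.141, -0.0, 1.843]
contact_force: [-0.1, 0.1, -2.2]
opening: 0.046
```

Call:
apply_moves([
  {"tx": 0.02,"ty": 0.021,"tz": 0,"yaw": 0,"grip": -0.3},
  {"tx": 0.034,"ty": 0.036,"tz": 0.01,"yaw": 0,"grip": -0.3},
  {"tx": 0.0385,"ty": 0.0425,"tz": 0.03,"yaw": 0,"grip": -0.3},
  {"tx": 0.0385,"ty": 0.0425,"tz": 0.05,"yaw": 0,"grip": -0.3},
  {"tx": 0.0385,"ty": 0.0425,"tz": 0.07,"yaw": 0,"grip": -0.3},
  {"tx": 0.0385,"ty": 0.0425,"tz": 0.075,"yaw": 0,"grip": -0.3},
  {"tx": 0.0385,"ty": 0.0425,"tz": 0.075,"yaw": 0,"grip": -0.3},
])

```text
time: 17.75
tool_pos: [0.6227, 0.0892, 0.0691]
tool_rot: [-3.14, -0.0, 1.842]
contact_force: [0.3, 1.0, -1.6]
opening: 0.0461
```

```bash
python3 -c "
from h import *
to(.623,.09,105.6,.0282)
p,d=robot.read_camera('wrist');cv2.imwrite('pics/w6.png',p[:,:,::-1])
trays(['wrist'])
"
```

```text
pos [0.6227 0.0892 0.0691] psi 105.54 open 0.0461 F [ 0.3  1.  -1.6]
tx 0.0007 ty 0.0005 tz 0.0409 yaw -0.001
wrist square_tray 4335 mean [617.6 109.4] rect [619.8 101.3] [71.6 46.9] 15.4 circ [619.6 101.2] 42.3
```

View pics/w6.png

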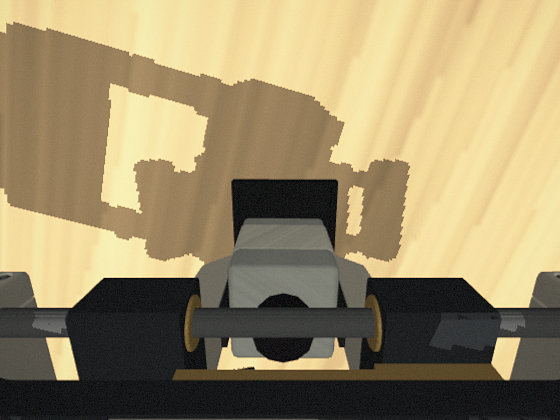

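The square tin is parallel to its tray and centred on it (tray cols 232–338, tin 231–337). Lowering.

Call:
apply_moves([
  {"tx": 0.0005,"ty": 0.0005,"tz": 0.015,"yaw": 0,"grip": -0.3},
  {"tx": 0.0005,"ty": 0.0005,"tz": 0.026,"yaw": 0,"grip": -0.3},
  {"tx": 0.0005,"ty": 0.0005,"tz": 0.033,"yaw": 0,"grip": -0.3},
  {"tx": 0.0005,"ty": 0.0005,"tz": 0.037,"yaw": 0,"grip": -0.3},
  {"tx": 0.0005,"ty": 0.0005,"tz": 0.039,"yaw": 0,"grip": -0.3},
  {"tx": 0.0005,"ty": 0.0005,"tz": 0.0405,"yaw": 0,"grip": -0.3},
  {"tx": 0.0005,"ty": 0.0005,"tz": 0.041,"yaw": 0,"grip": -0.3},
  {"tx": 0.0005,"ty": 0.0005,"tz": 0.041,"yaw": 0,"grip": -0.3},
])

```text
time: 18.85
tool_pos: [0.6235, 0.0905, 0.0289]
tool_rot: [3.141, 0.0, 1.843]
contact_force: [-0.5, 0.0, -1.1]
opening: 0.0457
```

Call:
apply_moves([
  {"tx": 0,"ty": 0,"tz": 0,"yaw": 0,"grip": 0.2},
  {"tx": 0,"ty": 0,"tz": 0,"yaw": 0,"grip": 0.7},
  {"tx": 0,"ty": 0,"tz": 0,"yaw": 0,"grip": 0.7},
  {"tx": 0,"ty": 0,"tz": 0,"yaw": 0,"grip": 0.7},
  {"tx": 0,"ty": 0,"tz": -0.03,"yaw": 0,"grip": 0.7},
  {"tx": 0,"ty": 0,"tz": -0.08,"yaw": 0,"grip": 1},
  {"tx": 0,"ty": 0,"tz": -0.13,"yaw": 0,"grip": 1},
])

```text
time: 19.73
tool_pos: [0.6232, 0.0905, 0.1599]
tool_rot: [-3.141, -0.0, 1.843]
contact_force: [0.2, 0.1, -0.4]
opening: 0.0902
```

```bash
python3 -c "
from h import *
to(.441,-.304,90,.115)
"
```

```text
pos [0.6232 0.0905 0.1599] psi 105.58 open 0.0902 F [ 0.2  0.1 -0.4]
tx -0.3310 ty -0.2814 tz 0.0449 yaw 0.272
```

Call:
apply_moves([
  {"tx": -0.03,"ty": -0.026,"tz": 0,"yaw": 0.04,"grip": 1},
  {"tx": -0.07,"ty": -0.06,"tz": 0,"yaw": 0.08,"grip": 1},
  {"tx": -0.11,"ty": -0.094,"tz": 0,"yaw": 0.12,"grip": 1},
  {"tx": -0.15,"ty": -0.128,"tz": 0,"yaw": 0.16,"grip": 1},
  {"tx": -0.19,"ty": -0.162,"tz": 0,"yaw": 0.2,"grip": 1},
  {"tx": -0.23,"ty": -0.196,"tz": 0,"yaw": 0.24,"grip": 1},
  {"tx": -0.27,"ty": -0.23,"tz": 0,"yaw": 0.27,"grip": 1},
  {"tx": -0.31,"ty": -0.264,"tz": 0,"yaw": 0.272,"grip": 1},
])

```text
time: 20.72
tool_pos: [0.4516, -0.2805, 0.159]
tool_rot: [3.141, 0.0, 1.57]
contact_force: [0.2, -0.2, 0.3]
opening: 0.092
```

Call:
apply_moves([
  {"tx": -0.02,"ty": -0.02,"tz": 0.01,"yaw": 0,"grip": 1},
  {"tx": -0.025,"ty": -0.0115,"tz": 0.03,"yaw": 0,"grip": 1},
  {"tx": -0.025,"ty": -0.0115,"tz": 0.045,"yaw": 0,"grip": 1},
  {"tx": -0.025,"ty": -0.0115,"tz": 0.045,"yaw": 0,"grip": 1},
  {"tx": -0.025,"ty": -0.0115,"tz": 0.045,"yaw": 0,"grip": 1},
])

```text
time: 21.35
tool_pos: [0.4412, -0.3037, 0.1142]
tool_rot: [3.141, 0.0, 1.572]
contact_force: [0.3, 0.5, 0.5]
opening: 0.0918
```

```bash
python3 -c "
from h import *
p,d=robot.read_camera('wrist');cv2.imwrite('pics/w7.png',p[:,:,::-1])
to(.441,-.304,90,.02)
k=robot.get_calibration('wrist');P=cloud(d,k)
Q=P[(np.hypot(P[:,0]-.441,P[:,1]+.304)<.045)&(abs(P[:,2]-.056)<.004)]
print(cv2.minEnclosingCircle((Q[:,:2]*1000).astype(np.float32)))
for c in ['scene','side']:
    p,d=robot.read_camera(c);k=robot.get_calibration(c);P=cloud(d,k)
    for h,x,y in ((.067,.623,.09),(.056,.440,-.305)):
        Q=P[(np.hypot(P[:,0]-x,P[:,1]-y)<.045)&(abs(P[:,2]-h)<.004)]
        print(c,h,len(Q),cv2.minAreaRect((Q[:,:2]*1000).astype(np.float32)) if len(Q)>9 else '')
"
```

```text
pos [ 0.4413 -0.3039  0.1144] psi 90.04 open 0.0916 F [0.5 1.  0.5]
tx -0.0001 ty -0.0003 tz 0.0944 yaw 0.001
((440.3548583984375, -305.43487548828125), 21.098058700561523)
scene 0.067 188 ((624.955078125, 91.74834442138672), (45.52070236206055, 48.580406188964844), 13.598987579345703)
scene 0.056 54 ((444.0069580078125, -299.1827392578125), (33.818233489990234, 35.87438201904297), 62.90611267089844)
side 0.067 69 ((609.468505859375, 86.69915771484375), (21.182527542114258, 47.89059829711914), 6.849327564239502)
side 0.056 110 ((441.1998596191406, -305.6152038574219), (42.11564636230469, 40.3220329284668), 59.51477813720703)
```

View pics/w7.png

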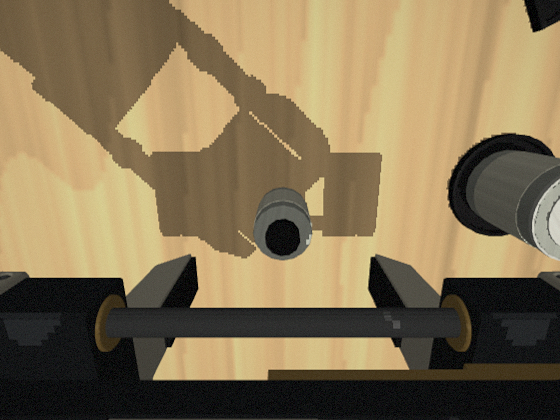

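The small tin is centred at wrist (235, 282), at (440, -305) mm. Grasping.

Call:
apply_moves([
  {"tx": -0.0015,"ty": -0.001,"tz": 0.03,"yaw": 0,"grip": 1},
  {"tx": -0.0015,"ty": -0.001,"tz": 0.06,"yaw": 0,"grip": 1},
  {"tx": -0.0015,"ty": -0.001,"tz": 0.085,"yaw": 0,"grip": 1},
  {"tx": -0.0015,"ty": -0.001,"tz": 0.094,"yaw": 0,"grip": 1},
  {"tx": -0.0015,"ty": -0.001,"tz": 0.094,"yaw": 0,"grip": -0.4},
  {"tx": -0.0015,"ty": -0.001,"tz": 0.094,"yaw": 0,"grip": -0.4},
  {"tx": -0.0015,"ty": -0.001,"tz": 0.094,"yaw": 0,"grip": -0.4},
  {"tx": -0.0015,"ty": -0.001,"tz": 0.094,"yaw": 0,"grip": -0.4},
], force=20)

```text
time: 22.5
tool_pos: [0.4402, -0.3058, 0.0203]
tool_rot: [3.141, 0.001, 1.571]
contact_force: [-0.5, 0.0, 0.4]
opening: 0.0565
```

Call:
apply_moves([
  {"tx": 0,"ty": 0,"tz": 0,"yaw": 0,"grip": -0.4},
  {"tx": 0,"ty": 0,"tz": 0,"yaw": 0,"grip": -0.4},
  {"tx": 0,"ty": 0,"tz": 0,"yaw": 0,"grip": -0.4},
])

```text
time: 22.88
tool_pos: [0.4401, -0.3056, 0.0199]
tool_rot: [3.141, 0.0, 1.571]
contact_force: [-0.7, 0.1, 2.5]
opening: 0.0416
```

```bash
python3 -c "
from h import *
to(.463,.3065,90,.14)
"
```

```text
pos [ 0.4401 -0.3056  0.0199] psi 90.0 open 0.0416 F [-0.7  0.1  2.5]
tx 0.6121 ty 0.0229 tz -0.1201 yaw 0.000
```

Call:
apply_moves([
  {"tx": 0,"ty": 0,"tz": -0.02,"yaw": 0,"grip": -0.4},
  {"tx": 0,"ty": 0,"tz": -0.06,"yaw": 0,"grip": -0.4},
  {"tx": 0.015,"ty": 0.001,"tz": -0.1,"yaw": 0,"grip": -0.4},
  {"tx": 0.05,"ty": 0.002,"tz": -0.12,"yaw": 0,"grip": -0.4},
  {"tx": 0.095,"ty": 0.004,"tz": -0.12,"yaw": 0,"grip": -0.4},
  {"tx": 0.14,"ty": 0.006,"tz": -0.12,"yaw": 0,"grip": -0.4},
  {"tx": 0.185,"ty": 0.007,"tz": -0.12,"yaw": 0,"grip": -0.4},
  {"tx": 0.23,"ty": 0.009,"tz": -0.12,"yaw": 0,"grip": -0.4},
])

```text
time: 23.88
tool_pos: [0.4485, -0.0741, 0.1395]
tool_rot: [-3.141, -0.0, 1.571]
contact_force: [0.9, 0.3, -1.9]
opening: 0.0417
```

Call:
apply_moves([
  {"tx": 0.045,"ty": 0.002,"tz": 0,"yaw": -0.1,"grip": -0.4},
  {"tx": 0.09,"ty": 0.004,"tz": 0,"yaw": -0.2,"grip": -0.4},
  {"tx": 0.135,"ty": 0.005,"tz": 0,"yaw": -0.3,"grip": -0.4},
  {"tx": 0.18,"ty": 0.007,"tz": 0,"yaw": -0.4,"grip": -0.4},
  {"tx": 0.225,"ty": 0.008,"tz": 0,"yaw": -0.5,"grip": -0.4},
  {"tx": 0.27,"ty": 0.01,"tz": 0,"yaw": -0.6,"grip": -0.4},
  {"tx": 0.315,"ty": 0.012,"tz": 0,"yaw": -0.7,"grip": -0.4},
  {"tx": 0.355,"ty": 0.013,"tz": 0,"yaw": -0.8,"grip": -0.4},
])

```text
time: 24.88
tool_pos: [0.4615, 0.2809, 0.1393]
tool_rot: [-3.141, -0.0, 2.375]
contact_force: [0.7, 0.1, -1.4]
opening: 0.0417
```

```bash
python3 -c "
from h import *
to(.463,.3065,135.8,.065)
"
```

```text
pos [0.4615 0.2809 0.1393] psi 136.05 open 0.0417 F [ 0.7  0.1 -1.4]
tx 0.0166 ty 0.0195 tz 0.0743 yaw 0.004
```

Call:
apply_moves([
  {"tx": 0.009,"ty": 0.011,"tz": 0.01,"yaw": 0,"grip": -0.4},
  {"tx": 0.0166,"ty": 0.0195,"tz": 0.03,"yaw": 0,"grip": -0.4},
  {"tx": 0.0166,"ty": 0.0195,"tz": 0.05,"yaw": 0,"grip": -0.4},
  {"tx": 0.0166,"ty": 0.0195,"tz": 0.07,"yaw": 0,"grip": -0.4},
  {"tx": 0.0166,"ty": 0.0195,"tz": 0.074,"yaw": 0,"grip": -0.4},
  {"tx": 0.0166,"ty": 0.0195,"tz": 0.074,"yaw": 0,"grip": -0.4},
  {"tx": 0.0166,"ty": 0.0195,"tz": 0.074,"yaw": 0,"grip": -0.4},
])

```text
time: 25.75
tool_pos: [0.4641, 0.305, 0.0665]
tool_rot: [3.14, 0.001, 2.37]
contact_force: [0.1, -0.6, -0.9]
opening: 0.0416
```

```bash
python3 -c "
from h import *
to(.463,.3065,135.8,.0232)
p,d=robot.read_camera('wrist');cv2.imwrite('pics/w8.png',p[:,:,::-1])
trays(['wrist'])
"
```

```text
pos [0.4641 0.305  0.0665] psi 135.8 open 0.0416 F [ 0.1 -0.6 -0.9]
tx 0.0018 ty 0.0003 tz 0.0433 yaw 0.000
wrist hardener_tray 4050 mean [454.3 315.1] rect [457.1 312.6] [66.4 51.8] 43.1 circ [461.7 307.4] 33.5
```

View pics/w8.png

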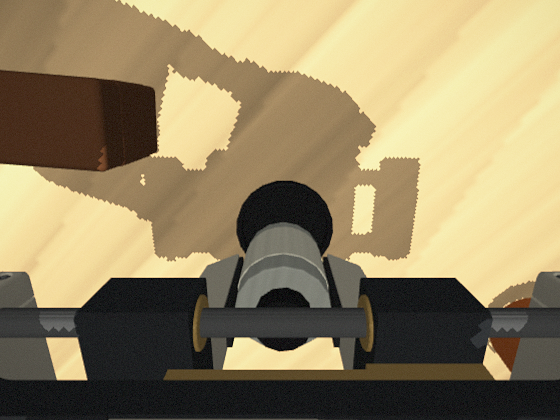

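The small tin is centred over its tray (col ~284) and clear of the brown can. I'll lower it with a 2 mm shift.

Call:
apply_moves([
  {"tx": 0.002,"ty": 0,"tz": 0.015,"yaw": 0,"grip": -0.4},
  {"tx": 0.002,"ty": 0,"tz": 0.028,"yaw": 0,"grip": -0.4},
  {"tx": 0.002,"ty": 0,"tz": 0.035,"yaw": 0,"grip": -0.4},
  {"tx": 0.002,"ty": 0,"tz": 0.039,"yaw": 0,"grip": -0.4},
  {"tx": 0.002,"ty": 0,"tz": 0.041,"yaw": 0,"grip": -0.4},
  {"tx": 0.002,"ty": 0,"tz": 0.043,"yaw": 0,"grip": -0.4},
  {"tx": 0.002,"ty": 0,"tz": 0.0435,"yaw": 0,"grip": -0.4},
  {"tx": 0.002,"ty": 0,"tz": 0.0435,"yaw": 0,"grip": -0.4},
])

```text
time: 26.85
tool_pos: [0.4624, 0.3065, 0.0229]
tool_rot: [3.141, 0.0, 2.371]
contact_force: [-2.7, -1.3, 5.3]
opening: 0.0419
```

Call:
apply_moves([
  {"tx": 0,"ty": 0,"tz": 0,"yaw": 0,"grip": 0.1},
  {"tx": 0,"ty": 0,"tz": 0,"yaw": 0,"grip": 0.6},
  {"tx": 0,"ty": 0,"tz": 0,"yaw": 0,"grip": 0.6},
  {"tx": 0,"ty": 0,"tz": 0,"yaw": 0,"grip": 0.6},
  {"tx": 0,"ty": 0,"tz": -0.03,"yaw": 0,"grip": 0.6},
  {"tx": 0,"ty": 0,"tz": -0.08,"yaw": 0,"grip": 0.6},
  {"tx": 0,"ty": 0,"tz": -0.13,"yaw": 0,"grip": 0.6},
  {"tx": 0,"ty": 0,"tz": -0.13,"yaw": 0,"grip": 0.6},
])

```text
time: 27.85
tool_pos: [0.4643, 0.3075, 0.1564]
tool_rot: [3.133, 0.003, 2.371]
contact_force: [0.5, 0.3, -1.4]
opening: 0.0732
```

Call:
apply_moves([
  {"tx": -0.04,"ty": -0.04,"tz": -0.03,"yaw": 0,"grip": 0.6},
  {"tx": -0.08,"ty": -0.08,"tz": -0.06,"yaw": 0,"grip": 0.6},
  {"tx": -0.11,"ty": -0.11,"tz": -0.09,"yaw": 0,"grip": 0.6},
  {"tx": -0.11,"ty": -0.11,"tz": -0.09,"yaw": 0,"grip": 0.6},
  {"tx": -0.11,"ty": -0.11,"tz": -0.09,"yaw": 0,"grip": 0.6},
])

```text
time: 28.48
tool_pos: [0.4639, 0.151, 0.2411]
tool_rot: [-3.14, -0.001, 2.37]
contact_force: [0.4, 0.5, 0.2]
opening: 0.0738
```

```bash
python3 -c "
from h import *
print(robot.observe()['tool_pos'])
for c in ['scene','side']:
    p,d=robot.read_camera(c);cv2.imwrite(f'pics/{c}9.png',p[:,:,::-1]);k=robot.get_calibration(c);P=cloud(d,k)
    for n,h,x,y in (('sq',.067,.623,.09),('hard',.059,.463,.3065),('paint',.084,.623,-.282),('flat',.073,.629,-.103),('cup',.08,.617,.28),('gun',.27,.44,-.596)):
        Q=P[(np.hypot(P[:,0]-x,P[:,1]-y)<.055)&(abs(P[:,2]-h)<.004)]
        print(c,n,len(Q),np.median(Q[:,2]).round(4),[np.round(v,1) for v in cv2.minAreaRect((Q[:,:2]*1000).astype(np.float32))] if len(Q)>9 else '')
"
```

```text
[0.46391053 0.15098603 0.24105995]
scene sq 180 0.0662 [array([624.6,  91.6]), array([46.9, 47.4]), np.float64(15.6)]
scene hard 130 0.0587 [array([463.7, 309.2]), array([39.2, 40.6]), np.float64(52.8)]
scene paint 200 0.0835 [array([ 623.8, -279.3]), array([64. , 57.3]), np.float64(70.5)]
scene flat 253 0.0725 [array([ 630.3, -101.7]), array([45.9, 86.2]), np.float64(26.8)]
scene cup 158 0.0788 [array([616. , 279.1]), array([70.2, 70. ]), np.float64(48.2)]
scene gun 177 0.2694 [array([ 441.8, -592. ]), array([74.1, 70.5]), np.float64(69.4)]
side sq 118 0.0676 [array([624.2,  89.8]), array([49.1, 47.6]), np.float64(19.1)]
side hard 69 0.0594 [array([459.7, 303.5]), array([38.8, 41.2]), np.float64(52.0)]
side paint 323 0.0847 [array([ 624.3, -281.9]), array([63.1, 60.1]), np.float64(14.3)]
side flat 271 0.074 [array([ 629.4, -103.3]), array([47.1, 83.6]), np.float64(25.4)]
side cup 88 0.079 [array([616. , 276.9]), array([72.5, 68.9]), np.float64(11.5)]
side gun 1089 0.2712 [array([ 439.9, -597.2]), array([72.4, 73.4]), np.float64(38.8)]
```

View pics/scene9.png

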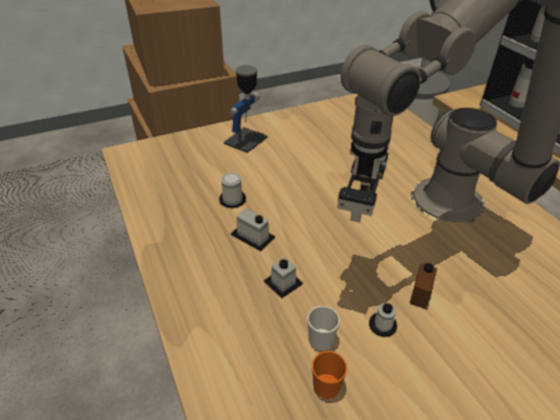

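View pics/side9.png

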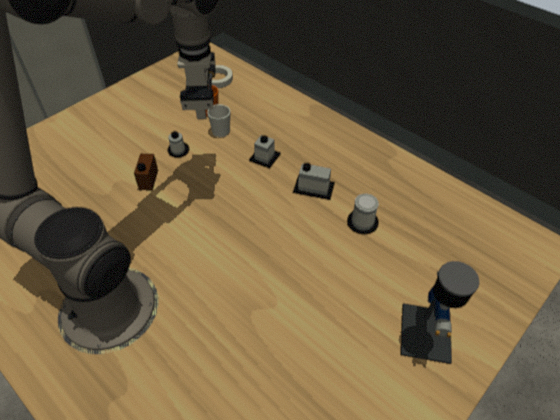

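Both views show all four tins in their matching trays: scene (190, 232), (229, 254), (275, 284) and (320, 386). The cup and gun haven't moved, and the arm is clear.

```bash
python3 -c "
from cell import robot
print(robot.hand_in())"
```

```text
the job is handed in; nothing more can be done
None
```

I stood all four tins in their matching trays and handed the job in at about 28.6 s. I carried them one at a time, in the order oblong, large round, square, small round, and lowered each one slowly before letting go.

- **Position:** the last depth checks from the scene and side cameras put every tin within about 5 mm of its tray centre. Each tin's top is about 3 mm (the tray floor's thickness) above its own height, so they stand flat on the floors. I checked that they were upright from the top heights and the pictures, not from a measured tilt.
- **Left alone:** the mixing cup and gun stand measured within about 5 mm of where they started, which is about the measurement error. The brown can and orange cup were not touched.
- **Disagreements:** the two cameras differed by up to about 7 mm, most for the small round tin, (464, 309) against (460, 304) mm. Both readings are inside the 14 mm limit. One earlier side reading of the square tin, partly hidden at the time, was about 14 mm off, but the last unobstructed view agreed with the scene camera.

One move call was refused for missing keys. The arm did not move, and I resent it.

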